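Pair the kit, then hold the sprung chest cover just below its balance point

ROBOT

A 6-joint arm with a two-finger parallel gripper is mounted at the origin on a cart in front of the work surface, level with it; the furniture and walls round the work are solid. World frame = base frame: x ahead of the robot, y to its left, z up, the work surface at z = 0. Lengths are in m, angles in rad, forces in N, time in s.
With the tool pointing down it reaches from about 0.425 to 0.95 m from the base axis. Payload 3.5 kg.
Tool frame: the origin (TCP) lies midway between the tips of the shut fingers; the grasp point (between the pads) lies 19 mm behind it; z points along the fingers, y is the line along which they close (so a half turn about z gives the same grasp; the last joint's range is limited). The gripper opens to 85 mm and grips with 20 to 120 N. Pads are 22 mm wide; open, the fingers measure 114 mm over their backs; the gripper's body (76 mm by 85 mm) begins 54 mm behind the grasp point. The pads swing forward as they close: fully open they stand 13 mm farther back than shut.
Start: joints at [1.141, 0.286, 1.577, -0, 1.279, -0.15], TCP at [0.186, 0.649, 0.231] pointing down, gripper open.
Joint ranges: [-2.77, 2.77], [-0.9, 2.22], [0.21, 2.48], [-1.53, 4.67], [0.24, 2.81], [-2.84, 2.84]. Speed limits (rad/s): [2.79, 2.79, 3.14, 3.14, 3.14, 3.14].

INTERFACE

Orientations are given as a unit quaternion [x, y, z, w].
In Python, from plant import get_state, read_camera, ctrl gives the robot as it stands.
- The arm moves only by the shell command python3 -m crank 'ROWS' [FORCE]. ROWS is JSON, a list of rows, each a list of 3 entries, a list of its own where there are three numbers: the shift along the tool's x, y, z in mm, then the turn about the tool's z in degrees, then the closure in counts, from 0 (fully open) to 255 (shut). In form: [[[tx, ty, tz], yaw, claw], ...]. A call has 1 to 10 rows; each row is the pose to reach, as a shift and turn from the pose commanded when the call began, along the tool's axes at that moment; what a row does not reach only later rows make up. A row lasts 1/10 s, in which the tool goes at most 50 mm and 8.59 degrees, less where a joint would pass 70% of its speed; a pose out of reach is approached as far as the arm can. A call with a gripper value outside its range is refused whole. The fingers move at their own pace and stop on an object; FORCE is the grip in N (left out, the last holds). Time passes only in rows, so rows that repeat a pose let the fingers close. It gives the time, the measured TCP pose, the force, the opening and the grip force at its end, in the units of the state.
- get_state(): the state, without advancing time (a new reading comes with each control period).
- read_camera(name): name is "scene" or "top"; returns a dict with "frame" (480x640x3 uint8, blue, green, red), "range_z" (480x640 float32, m along the optical axis (not along the pixel's ray), 0 where there is no reading), "vfov" (degrees; the focal length in pixels is half the picture's height over the tangent of half this angle, whatever the lens; pixels are square), "cx", "cy" (the principal point, pixels), "origin" and "orientation" of the camera in the world. Camera axes: x right, y down, z forward; pixel columns grow to the right and rows downward; lengths in m; the calibration is good to about 2 mm. A picture is of the moment at which its call begins.
- ctrl.sign_off(): hands the job in; it is judged then, once.
The state is a dict: "time": time; "qpos": joint angles; "dq": joint speeds; "joint_efforts": joint torques, N m; "eef_pos": TCP position; "tcp_rot": TCP orientation; "contact_force": force on the tool from outside, world axes, zero at the start; "wrist_torque": the same for the moment, N m; "opening": opening from 0.0 (shut) to 1.0 (fully open); "finger_force": force on a finger pad.
Only numpy, scipy, OpenCV 4.12 (cv2) and the standard library are available. Lean on these libraries where they do the work, as an engineer would, in place of code of your own. Each camera call takes 0.05 s, during which the arm holds its last target. There are 200 camera calls.

TASK

Put the loose white nylon block into the bay of the kit tray that already holds the block like it, and let go of it there. Then take the chest's sprung steel cover by its bar handle, raise it past its balance point without letting it fly fully open, and ease it back down to just below the balance point. Finish while still holding it there by the handle, neither shut nor open, so that a colleague can load the kit; leave the other parts alone.

Things in the scene. Friction and masses are not known exactly. Their poses are not given: they have to be found in the camera images.
- block_center (a point): the loose white nylon block, 24 x 50 x 24 mm (x, y, z), with a small metal bushing in its top, lying on the trolley top at the right; the point is its centre, 12 mm above its underside, its y axis runs along the 50 mm length, z up. About 28 g
- mate_center (a point): the block like it, same shape and size, lying in one of the tray's two bays (which bay varies); the point is its centre, axes as for the loose block
- bearing_center (a point): a ball bearing, a flat ring 47 mm across and 14 mm high, lying in the tray's other bay; the point is its centre. Leave it alone
- tray: open grey metal kit tray, fixed, 160 mm (x) by 190 mm (y), walls 18 mm high, 3 mm thick, floor 3 mm thick; a wall along x at y = 0 makes two bays (+y, -y), each 154 x 90 mm inside. Origin: centre of its underside, z up. Its contents lie at about x = +50 mm; the near part of each bay is free. Behind it stands a pulley 230 mm tall, left of that a heap 100 mm high: travel above them
- chest: grey open plastic bin fixed to the trolley top, 158 mm (its x) by 220 mm (its y), 86 mm high, closed by the sprung cover; origin at the centre of its underside, its -x side faces the robot, z up
- cover_hinge (a point): middle of the cover's hinge pin along the chest's far (+x) rim, 88 mm behind the chest's origin and 92 mm up; the pin runs along the chest's y; the axes are the chest's and do not turn with the cover
- cover_handle (a point): middle of the bar handle on the cover's front edge: a level round bar 10 mm thick along y, straight and free for 100 mm, 45 mm in front of the cover's edge; at closed it is 217 mm in front of (chest -x) and 2 mm below the hinge pin, 90 mm above the trolley top. The axes turn with the cover
- cover (a joint): opening angle of the steel cover (0.9 kg) in rad: 0 shut (level), grows as the front edge rises, stop at 1.5 (fully open). Hinge springs nearly carry it: the balance point is at 0.80 rad, where the cover's side edge lies along the dark index bar that is fixed at the hinge's left (+y) end; below it the cover falls shut, above it the springs throw it open. Lifting it from shut takes about 1.1 N at the handle; 0.1 rad below balance about 0.3 N
- wheel: bystander: small wheel with a yellow tyre lying flat, 56 mm across, 22 mm high, on the trolley top just right of the chest's front; origin at the centre of its underside
- clamp_block: bystander: grey split clamp block, 76 x 80 x 56 mm, at the right near the trolley's front edge; origin under its centre
- bolt: bystander: steel hex bolt lying down, 78 mm long, 20 mm thick, pointing roughly away from the robot, left of the tray; origin under its centre
Things that resemble listed ones, but are neither listed nor needed, are in the scene too. What is shaped like the part that bears block_center but orange is not meant.

How it is judged:
By the outcome, as a careful person would: the job done as asked, in the order asked, and still so for the second after the job is handed in, while the arm keeps its last pose, push and grip.
It also fails if it takes over 56 s, if anything falls off the work surface, if the arm or the gripper's body presses on something with over 40 N, if the wrist force passes 120 N, or if a joint passes its speed limit or range.

## Working session

There is one attempt and no reset: what is moved stays moved. The work goes in short steps, Python scripts to look and compute and a shell command to move; the robot and the scene stay as the last step left them, time stands still between calls to the robot, and variables do not carry over. Pictures are saved under pics/ and viewed, at most 10 in all, crops included, and the job is handed in when it is done.

```bash
mkdir -p pics; ls
cat > h.py <<'E'
import numpy as np, cv2, pickle
from scipy.spatial.transform import Rotation as R
def grab(n,f):
    from plant import read_camera
    c=read_camera(n); pickle.dump(c,open(f'pics/{f}.pkl','wb')); cv2.imwrite(f'pics/{f}.png',c['frame']); return c
def load(f): return pickle.load(open(f'pics/{f}.pkl','rb'))
def cloud(c):
    h,w=c['range_z'].shape; f=h/2/np.tan(np.radians(c['vfov'])/2)
    v,u=np.mgrid[:h,:w]; z=c['range_z']
    p=np.stack([(u-c['cx'])/f*z,(v-c['cy'])/f*z,z],-1)
    P=p@R.from_quat(c['orientation']).as_matrix().T+np.array(c['origin']); P[z==0]=np.nan; return P
E
python3 - <<'E'
from h import *
from plant import get_state
for n in('scene','top'):
    c=grab(n,n+'0'); print(n,c['vfov'],c['cx'],c['cy'],c['origin'],c['orientation'])
print(get_state())
E
```

```text
pics
scene 45.444354285605876 319.020947977331 239.80808817470736 [-0.55131475  0.64157593  1.01322676] [-0.41776098  0.78575584 -0.40390163  0.21195988]
top 47.94845962629211 311.90659809329344 236.8021567677721 [ 0.31861813 -0.06806938  1.33297886] [-0.69981206  0.71045603 -0.05458009  0.05036204]
{'time': 0.1, 'qpos': array([ 1.14100648e+00,  2.87129533e-01,  1.57804534e+00,  1.94873820e-05,
        1.27860287e+00, -1.49985903e-01]), 'dq': array([ 1.18114612e-03,  1.12830691e-04, -4.43515920e-03, -2.57299399e-03,
        8.08409050e-04, -1.55519085e-05]), 'joint_efforts': array([ 7.03816841e-04, -4.07296586e+01, -2.93697363e+01, -1.53289088e-04,
        3.44642074e-03, -9.07711986e-07]), 'eef_pos': array([0.18611796, 0.64820953, 0.23004254]), 'tcp_rot': array([ 1.39448752e-01,  9.90228687e-01, -1.04429148e-03, -3.21236177e-04]), 'contact_force': array([ 0.42914578,  0.52730124, -0.75790828]), 'wrist_torque': array([ 0.00541427, -0.00862309,  0.03010788]), 'finger_force': 0.0, 'opening': 1.0022246608066507}
```

View pics/scene0.png

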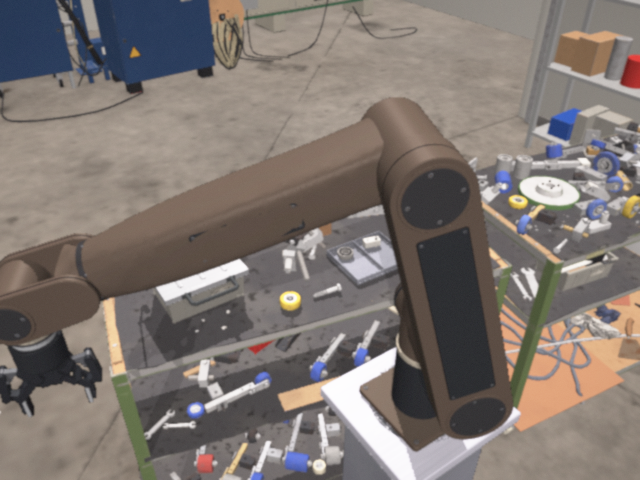

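View pics/top0.png

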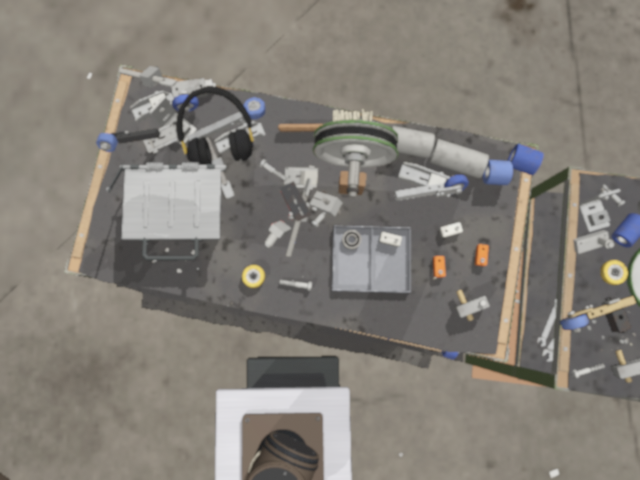

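The top view shows the loose white block at (452,230), the mate in the tray's right bay at (390,239) and the bearing at (352,239). The cover's handle is near (170,255), the yellow wheel at (253,276) and the bolt at (296,285).

Run:
```python
from h import *
c=load('top0');P=cloud(c)
def p(u,v): print((u,v),np.round(np.nanmedian(P[v-1:v+2,u-1:u+2].reshape(-1,3),0),4))
for q in [(452,230),(390,239),(352,232),(372,265),(340,270),(400,280),(410,260),(334,260),(170,200),(130,175),(215,175),(128,230),(215,232),(253,276),(300,260),(440,267),(482,254),(355,140),(470,300)]: p(*q)
# white blobs near block/mate
g=c['frame'].astype(int)
for nm,(u0,u1,v0,v1) in dict(block=(436,468,218,242),mate=(378,402,230,248)).items():
    m=np.zeros(g.shape[:2],np.uint8); s=g[v0:v1,u0:u1]; m[v0:v1,u0:u1]=((s.min(-1)>(170))).astype(np.uint8)
    X=P[m>0]; X=X[~np.isnan(X[:,0])]
    (a,b),(w,h),t=cv2.minAreaRect((X[:,:2]*1000).astype(np.float32)); print(nm,len(X),a,b,w,h,t,np.median(X[:,2]),X[:,:2].mean(0))
def up(u,v,U,V,f): cv2.imwrite(f,cv2.resize(g[v:V,u:U].astype(np.uint8),None,fx=4,fy=4,interpolation=cv2.INTER_CUBIC))
up(100,150,290,300,'pics/chest.png'); up(320,205,500,330,'pics/tray.png')
```

```text
(452, 230) [ 0.5274 -0.4243  0.017 ]
(390, 239) [ 0.5064 -0.2691  0.0225]
(352, 232) [ 0.5258 -0.1769  0.0156]
(372, 265) [ 0.4449 -0.2253  0.0027]
(340, 270) [ 0.4334 -0.1458  0.0007]
(400, 280) [ 0.4069 -0.2932  0.0015]
(410, 260) [ 4.563e-01 -3.210e-01 -4.000e-04]
(334, 260) [ 0.459  -0.1314  0.0039]
(170, 200) [0.5954 0.2538 0.0951]
(130, 175) [0.6585 0.3497 0.0939]
(215, 175) [0.6548 0.1495 0.0931]
(128, 230) [0.5258 0.3499 0.0912]
(215, 232) [0.5188 0.1482 0.0928]
(253, 276) [ 4.224e-01  6.950e-02 -2.000e-04]
(300, 260) [ 0.4602 -0.0471 -0.0008]
(440, 267) [ 0.4359 -0.3892  0.0193]
(482, 254) [ 0.4666 -0.4947  0.0193]
(355, 140) [ 0.7015 -0.1739  0.1947]
(470, 300) [ 0.3549 -0.4602  0.0117]
block 206 531.0721435546875 -425.7095947265625 24.144550323486328 57.7181396484375 14.332959175109863 0.01862999829074008 [ 0.52971508 -0.42297661]
mate 207 509.2308349609375 -273.53680419921875 55.408145904541016 29.236101150512695 77.10977935791016 0.021839074909107303 [ 0.50807611 -0.27178977]
```

View pics/chest.png

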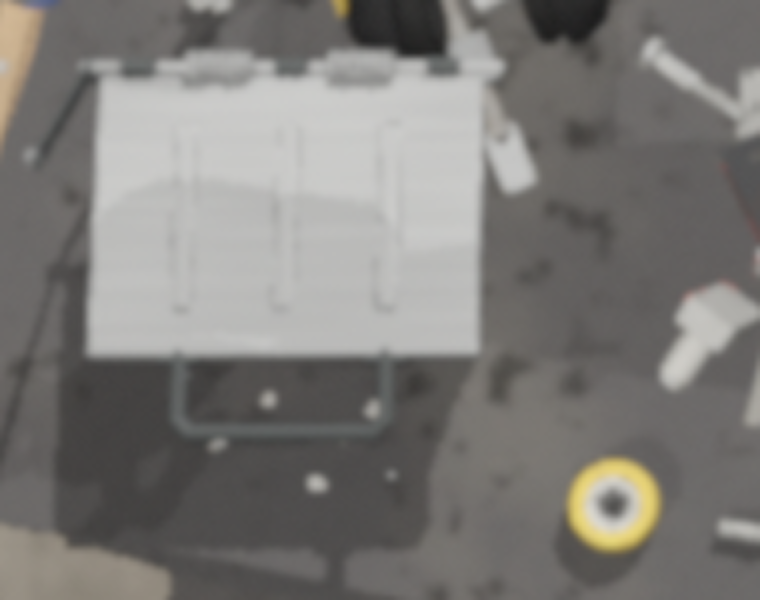

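View pics/tray.png

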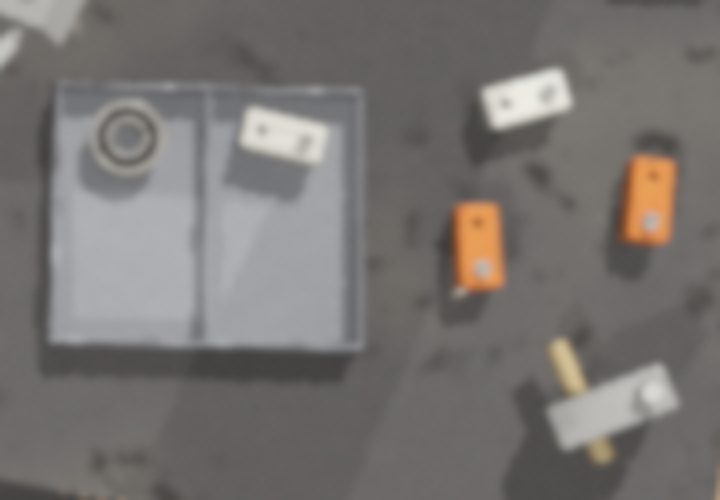

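Enlarged, the block's top spans corners (480,90)-(565,68)-(573,102)-(488,130) in the tray crop. The handle bar runs from (175,431) to (388,431) in the chest crop, and the dark index bar sits at the hinge's left end near (38,155).

```bash
cat >> h.py <<'E'
def ray(c,u,v,z):
    h=c['frame'].shape[0]; f=h/2/np.tan(np.radians(c['vfov'])/2)
    d=R.from_quat(c['orientation']).apply([(u-c['cx'])/f,(v-c['cy'])/f,1]); o=np.array(c['origin']); return o+d*(z-o[2])/d[2]
E
python3 - <<'E'
from h import *
c=load('top0')
T=lambda u,v,z:np.round(ray(c,320+u/4-.375,205+v/4-.375,z)[:2]*1e3,1)
C=lambda u,v,z:np.round(ray(c,100+u/4-.375,150+v/4-.375,z)[:2]*1e3,1)
print('block',[T(*q,.024) for q in[(480,92),(565,68),(572,98),(490,125)]])
print('mate',[T(*q,.027) for q in[(247,106),(329,137),(320,160),(239,133)]])
print('tray',[T(*q,.018) for q in[(57,85),(363,90),(363,347),(50,347),(206,90),(197,345)]])
print('handle',[C(*q,.09) for q in[(175,431),(388,431),(282,431)]])
print('cover',[C(*q,.094) for q in[(98,82),(478,82),(480,355),(88,355)]])
print('pin',[C(*q,.092) for q in[(100,69),(503,67)]])
print('idx',C(92,72,.095),C(38,155,.095))
print('wheel',C(613,500,.022))
E
```

```text
block [array([ 532.7, -392.1]), array([ 546.9, -445.3]), array([ 528.1, -448.6]), array([ 512. , -397.2])]
mate [array([ 525.6, -248. ]), array([ 505.6, -297.5]), array([ 491.5, -291.4]), array([ 508.9, -242.5])]
tray [array([ 541.8, -132.2]), array([ 535.9, -321.3]), array([ 377.8, -314.6]), array([ 380.7, -124.5]), array([ 537.4, -224.2]), array([ 380.5, -213.7])]
handle [array([462.2, 313.4]), array([460.4, 190.4]), array([461.3, 251.6])]
cover [array([669.7, 363.9]), array([666.5, 139.8]), array([503.4, 137.1]), array([506.8, 363.8])]
pin [array([678.1, 363.7]), array([676. , 125.5])]
idx [675.5 367.3] [625.7 397.1]
wheel [424.   67.4]
```

```bash
cat >> h.py <<'E'
def ang(s): y=R.from_quat(s['tcp_rot']).apply([0,1,0]); return np.degrees(np.arctan2(y[1],y[0]))
def go(p,a=None,p0=None,q0=None):
    "shift (mm) and turn (deg) in tool axes to TCP world p (mm), closing-line angle a (deg)"
    from plant import get_state
    s=get_state(); p0=s['eef_pos']*1e3 if p0 is None else p0
    d=R.from_quat(s['tcp_rot']).inv().apply(np.array(p)-p0)
    return np.round(d,1), None if a is None else round(-((a-ang(s)+90)%180-90),1)
E
python3 -c "
from h import *
print(go([450,280,250],30)); print(go([520,-50,250],20))"
```

```text
(array([-355.3, -281.1,  -19.5]), np.float64(44.0))
(array([-513.7, -578.9,  -18.9]), np.float64(54.0))
```

```bash
python3 -m crank '[[[-18,-14,-2],4,0],[[-53,-42,-5],10,0],[[-92,-73,-8],16,0],[[-131,-104,-11],22,0],[[-170,-135,-14],28,0],[[-209,-165,-17],34,0],[[-248,-196,-20],40,0],[[-287,-227,-20],44,0],[[-325,-257,-20],44,0],[[-355,-281,-20],44,0]]'
python3 -c "
from h import *
print(go([530,-120,230],16)); print(go([530,-421,120],16))"
```

```text
time: 1.1
eef_pos: [0.4509, 0.2783, 0.251]
tcp_rot: [0.501, 0.866, -0.0, 0.0]
contact_force: [0.4, -0.1, 0.0]
opening: 1.002
finger_force: 0.0
(array([-384.7, -129.9,   21.2]), np.float64(13.9))
(array([-645.7, -279.8,  131.3]), np.float64(13.9))
```

```bash
python3 -c "
from h import *
print(go([500,-120,230],16))"
python3 -m crank '[[[-20,-7,1],2,0],[[-60,-23,3],5,0],[[-102,-40,6],8,0],[[-145,-57,9],11,0],[[-188,-74,12],14,0],[[-231,-91,15],14,0],[[-274,-108,18],14,0],[[-317,-125,20],14,0],[[-350,-138,21],14,0],[[-369,-150,21],14,0]]'
python3 -c "
from h import *
print(go([530,-421,120],16))"
```

```text
(array([-369.8, -155.9,   21.2]), np.float64(13.9))
time: 2.1
eef_pos: [0.5041, -0.1165, 0.2296]
tcp_rot: [0.603, 0.798, -0.0, -0.0]
contact_force: [-0.6, 0.4, -0.4]
opening: 0.997
finger_force: 0.0
(array([-300. ,  -58.1,  109.5]), np.float64(-0.2))
```

```bash
python3 -m crank '[[[-20,-4,5],0,0],[[-60,-12,15],0,0],[[-102,-20,30],0,0],[[-145,-28,45],0,0],[[-188,-36,60],0,0],[[-231,-45,80],0,0],[[-265,-52,100],0,0],[[-290,-56,109],0,0],[[-300,-58,110],0,0],[[-300,-58,110],0,0]]'
python3 - <<'E'
from h import *
from plant import get_state
c=grab('top','top1'); s=get_state()
o=c['frame'][195:295,400:520]; cv2.imwrite('pics/t1.png',cv2.resize(o,None,fx=5,fy=5,interpolation=cv2.INTER_CUBIC))
print(s['eef_pos'],go([530,-421,2],16));
E
```

```text
time: 3.1
eef_pos: [0.5307, -0.4191, 0.1197]
tcp_rot: [0.603, 0.798, 0.0, -0.001]
contact_force: [-0.0, 0.3, -0.3]
opening: 1.003
finger_force: 0.0
[ 0.53115036 -0.41811035  0.12047768] (array([ -2.5,  -1.9, 118.5]), np.float64(-0.1))
```

View pics/t1.png

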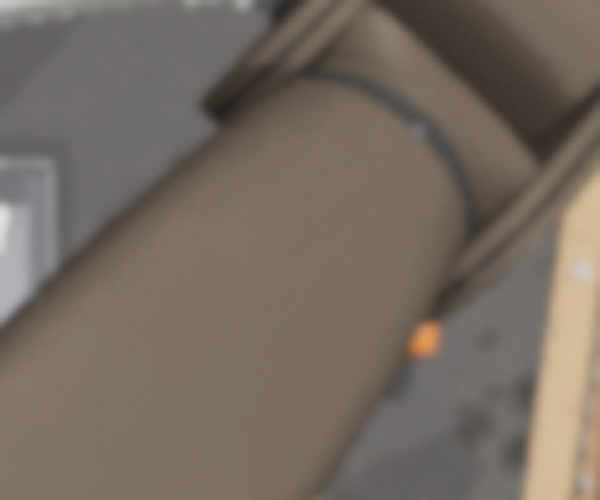

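The arm hides the block in this view (only an orange decoy shows at (425,340)), so I'll descend on the measured position.

```bash
python3 -m crank '[[[-2,-2,10],0,90],[[-2,-2,30],0,90],[[-2,-2,55],0,90],[[-2,-2,80],0,90],[[-2,-2,100],0,90],[[-2,-2,110],0,90],[[-2,-2,115],0,90],[[-2,-2,117],0,90],[[-2,-2,117],0,90]]' 30
python3 -m crank '[[[0,0,0],0,130],[[0,0,0],0,160],[[0,0,0],0,190],[[0,0,0],0,220],[[0,0,0],0,220],[[0,0,0],0,220]]' 30
```

```text
time: 4.05
eef_pos: [0.5303, -0.4211, 0.0044]
tcp_rot: [0.602, 0.799, -0.0, 0.001]
contact_force: [-0.1, -0.8, 0.6]
opening: 0.648
finger_force: 0.0
time: 4.65
eef_pos: [0.5303, -0.4214, 0.0043]
tcp_rot: [0.602, 0.798, -0.0, 0.001]
contact_force: [-0.0, 0.7, 4.7]
opening: 0.271
finger_force: 30.5
```

```bash
python3 -c "
from h import *
print(go([530,-421,95],16),go([430,-270,95],-2.3),go([430,-270,10],-2.3))"
python3 -m crank '[[[0,0,-10],0,220],[[0,0,-30],0,220],[[0,0,-55],0,220],[[0,0,-80],0,220],[[0,0,-90],0,220],[[0,0,-90],0,220]]'
```

```text
(array([  0.3,  -0.1, -90.7]), np.float64(-0.0)) (array([173. , -54.7, -91. ]), np.float64(18.3)) (array([173.2, -54.7,  -6. ]), np.float64(18.3))
time: 5.25
eef_pos: [0.5305, -0.4215, 0.0953]
tcp_rot: [0.602, 0.798, -0.0, 0.002]
contact_force: [-0.5, 0.6, -0.6]
opening: 0.273
finger_force: 29.9
```

```bash
python3 -m crank '[[[12,-4,0],3,220],[[45,-14,0],7,220],[[85,-27,0],11,220],[[125,-40,0],15,220],[[155,-49,0],18,220],[[170,-54,0],18.3,220],[[173,-55,0],18.3,220],[[173,-55,0],18.3,220]]'
python3 - <<'E'
from h import *
print(go([430,-270,10],-2.3))
c=grab('scene','s2'); cv2.imwrite('pics/s2c.png',cv2.resize(c['frame'][200:310,280:430],None,fx=5,fy=5,interpolation=cv2.INTER_CUBIC))
E
```

```text
time: 6.05
eef_pos: [0.4288, -0.2692, 0.0924]
tcp_rot: [0.721, 0.693, -0.0, -0.001]
contact_force: [-0.2, 0.1, 0.5]
opening: 0.272
finger_force: 29.9
(array([-0.9,  1.3, 82.4]), np.float64(-0.0))
```

View pics/s2c.png

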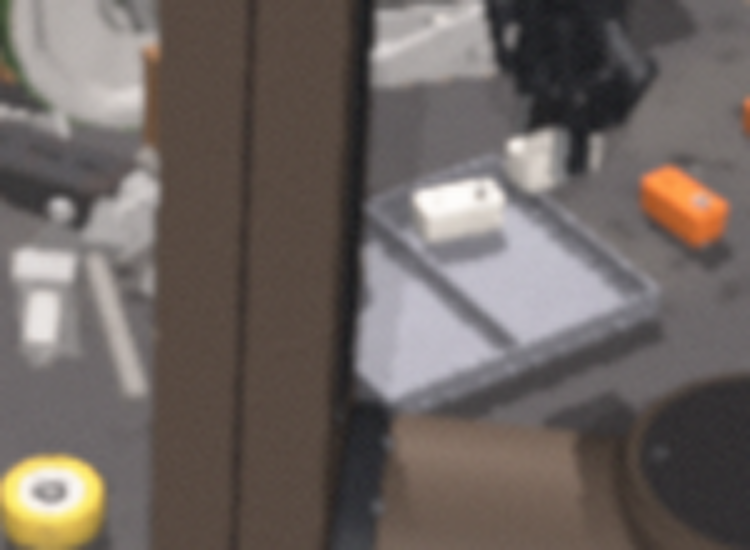

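The block is held level at about (535,160) above the right bay, and the mate is at (458,208). Lowering it now.

```bash
python3 -m crank '[[[-1,1,10],0,220],[[-1,1,30],0,220],[[-1,1,50],0,220],[[-1,1,68],0,220],[[-1,1,76],0,220],[[-1,1,80],0,220],[[-1,1,82],0,220],[[-1,1,83],0,220],[[-1,1,84],0,220],[[-1,1,84],0,220]]'
```

```text
time: 7.1
eef_pos: [0.4306, -0.2709, 0.0099]
tcp_rot: [0.721, 0.693, 0.0, 0.001]
contact_force: [0.5, 0.0, -0.2]
opening: 0.27
finger_force: 29.9
```

```bash
python3 -m crank '[[[0,0,1],0,220],[[0,0,2],0,220],[[0,0,3],0,220],[[0,0,3],0,220]]'
python3 -m crank '[[[0,0,0],0,170],[[0,0,0],0,150],[[0,0,0],0,150],[[0,0,0],0,150]]'
python3 -m crank '[[[0,0,-10],0,150],[[0,0,-30],0,150],[[0,0,-60],0,150],[[0,0,-100],0,150],[[0,0,-140],0,150],[[0,0,-180],0,150],[[0,0,-200],0,150],[[0,0,-205],0,150],[[0,0,-205],0,150]]'
python3 - <<'E'
from h import *
c=grab('top','top2'); P=cloud(c); b=c['frame'].astype(int)
print(go([480,0,230],0), go([410,200,230],0))
E
```

```text
time: 7.5
eef_pos: [0.4304, -0.2707, 0.0073]
tcp_rot: [0.721, 0.693, -0.0, -0.0]
contact_force: [-1.9, 1.3, 7.0]
opening: 0.269
finger_force: 30.7
time: 7.9
eef_pos: [0.4301, -0.2706, 0.0061]
tcp_rot: [0.721, 0.693, -0.0, -0.0]
contact_force: [0.8, 0.1, -0.6]
opening: 0.414
finger_force: 0.0
time: 8.8
eef_pos: [0.4304, -0.2708, 0.2121]
tcp_rot: [0.721, 0.693, 0.0, 0.001]
contact_force: [0.2, -1.0, -1.1]
opening: 0.411
finger_force: 0.0
(array([272.1,  39.1, -19.3]), np.float64(-2.3)) (array([469.1, -38.9, -19.1]), np.float64(-2.3))
```

```bash
python3 -m crank '[[[15,2,-2],0,150],[[45,7,-6],0,150],[[85,12,-10],0,150],[[125,18,-14],0,150],[[165,24,-19],0,150],[[205,30,-19],-1,150],[[240,35,-19],-2,150],[[260,38,-19],-2,150],[[270,39,-19],-2,150],[[272,39,-19],-2,150]]'
python3 - <<'E'
from h import *
print(go([461,252,180],-0.6))
E
```

```text
time: 9.85
eef_pos: [0.4795, 0.0009, 0.229]
tcp_rot: [0.708, 0.706, -0.001, -0.001]
contact_force: [-0.1, -0.3, -0.6]
opening: 0.414
finger_force: 0.0
(array([251. , -19.3,  49.2]), np.float64(0.4))
```

```bash
python3 -m crank '[[[15,-1,3],0.4,150],[[45,-4,9],0.4,150],[[85,-7,15],0.4,150],[[125,-10,24],0.4,150],[[165,-13,32],0.4,150],[[205,-16,40],0.4,150],[[235,-18,46],0.4,150],[[248,-19,49],0.4,150],[[251,-19,49],0.4,150],[[251,-19,49],0.4,150]]'
python3 - <<'E'
from h import *
print(go([461,252,71],-0.6))
c=grab('top','top3'); a=c['frame'][150:300,100:290]; b=c['frame'][205:330,320:500]
for n,i in(('c3a',a),('c3b',b)): cv2.imwrite(f'pics/{n}.png',cv2.resize(i,None,fx=4,fy=4,interpolation=cv2.INTER_CUBIC))
c=grab('scene','s3'); cv2.imwrite('pics/c3s.png',cv2.resize(c['frame'][180:400,100:330],None,fx=2.6,fy=2.6,interpolation=cv2.INTER_CUBIC))
x=cv2.imread('pics/c3s.png'); y=cv2.resize(cv2.imread('pics/c3b.png')[:, :420],(200,238)); x=np.hstack([x,np.zeros((x.shape[0],200,3),np.uint8)]); x[:238,-200:]=y; cv2.imwrite('pics/m3.png',x)
E
```

```text
time: 10.85
eef_pos: [0.463, 0.2498, 0.1812]
tcp_rot: [0.712, 0.702, -0.0, 0.0]
contact_force: [-1.0, -0.9, -0.3]
opening: 0.41
finger_force: 0.0
(array([  2.3,  -2. , 110.2]), np.float64(-0.2))
```

View pics/m3.png

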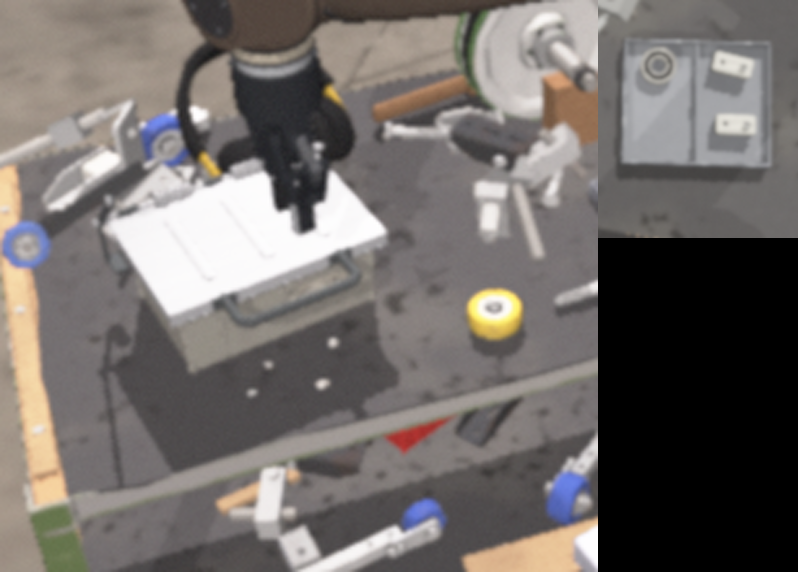

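The placed block lies flat in the right bay below its mate (inset, (735,125)). The handle bar's middle is near (298,297) in this crop, and I'll check it against the top-camera estimate.

Run:
```python
from h import *
c=load('s3')
for q in[(240,320),(298,297),(350,275)]: print(ray(c,100+q[0]/2.6-.3,180+q[1]/2.6-.3,.09))
# dark bar pixels: depth cloud near z .09 in front of cover
for n in('s3','top0'):
    P=cloud(load(n)); m=(abs(P[...,1]-.252)<.045)&(P[...,0]>.44)&(P[...,0]<.485)&(P[...,2]>.07)&(P[...,2]<.11); print(n,m.sum(),np.nanmedian(P[m],0) if m.any() else 0)
```

```text
[0.46444495 0.31487151 0.09      ]
[0.46392096 0.25662413 0.09      ]
[0.4652472  0.20153125 0.09      ]
s3 149 [0.45585978 0.25305735 0.09076089]
top0 156 [0.46050737 0.25115862 0.09332672]
```

```bash
python3 -m crank '[[[2,-1,10],0,150],[[2,-1,30],0,150],[[2,-1,55],0,150],[[2,-1,80],0,150],[[2,-1,98],0,150],[[2,-1,106],0,150],[[2,-1,109],0,150],[[2,-1,110],0,150],[[2,-1,110],0,150]]' 25
python3 -m crank '[[[0,0,0],0,180],[[0,0,0],0,200],[[0,0,0],0,215],[[0,0,0],0,230],[[0,0,0],0,245],[[0,0,0],0,255],[[0,0,0],0,255]]' 25
```

```text
time: 11.85
eef_pos: [0.4625, 0.2528, 0.0723]
tcp_rot: [0.712, 0.703, 0.001, 0.0]
contact_force: [0.5, 0.5, 0.1]
opening: 0.413
finger_force: 0.0
time: 12.55
eef_pos: [0.4601, 0.2528, 0.0714]
tcp_rot: [0.712, 0.703, -0.002, -0.001]
contact_force: [-5.0, 0.2, 4.0]
opening: 0.099
finger_force: 24.4
```

```bash
python3 -m crank '[[[0,-1,0],0,255],[[0,-2,-4],0,255],[[0,-2,-9],0,255],[[0,-1,-17],0,255],[[0,-1,-26],0,255],[[0,0,-34],0,255],[[0,2,-43],0,255],[[0,4,-52],0,255],[[0,6,-60],0,255],[[0,6,-60],0,255]]' 25
python3 - <<'E'
from h import *
c=grab('scene','s4')
P=cloud(c); m=(P[...,0]>.50)&(P[...,0]<.67)&(P[...,1]>.16)&(P[...,1]<.34)&(P[...,2]>.1)&(P[...,2]<.25)&(c['frame'].min(-1)>150)
X=P[m]; A=np.c_[X[:,0],X[:,1],np.ones(len(X))]; k=np.linalg.lstsq(A,X[:,2],rcond=None)[0]; print(m.sum(),k,np.arctan(-k[0]), np.std(A@k-X[:,2]))
E
```

```text
time: 13.55
eef_pos: [0.4679, 0.2526, 0.1327]
tcp_rot: [0.712, 0.703, 0.0, -0.0]
contact_force: [0.5, 1.8, -1.3]
opening: 0.103
finger_force: 24.5
1229 [-0.24731643  0.00052105  0.26272662] 0.24245136084906654 0.0033103733323208515
```

```bash
cat >> h.py <<'E'
def theta(n,f):
    "cover angle from depth: RANSAC-ish line z(x)"
    c=grab(n,f); P=cloud(c); m=(P[...,0]>.51)&(P[...,0]<.665)&(P[...,1]>.15)&(P[...,1]<.355)&(P[...,2]>.085)&(P[...,2]<.30)&(c['frame'].min(-1)>120)&(np.ptp(c['frame'].astype(int),axis=-1)<25)
    X=P[m]
    for _ in range(15):
        k=np.polyfit(X[:,0],X[:,2],1); r=abs(np.polyval(k,X[:,0])-X[:,2]); X=X[r<max(2*np.median(r),.002)] if len(X)>100 else X
    print(n,m.sum(),len(X),'theta',round(np.arctan(-k[0]),3),'z@hinge',round(np.polyval(k,.677),4),'x',X[:,0].min(),X[:,0].max())
E
python3 - <<'E'
from h import *
theta('scene','s5'); theta('top','t5')
c=load('s5'); cv2.imwrite('pics/s5c.png',cv2.resize(c['frame'][180:330,110:290],None,fx=4,fy=4,interpolation=cv2.INTER_CUBIC))
E
```

```text
scene 1502 1064 theta 0.27 z@hinge 0.0922 x 0.5102775306292191 0.6649000225532482
top 4608 2677 theta 0.271 z@hinge 0.0935 x 0.5103406845649971 0.6649445984944689
```

View pics/s5c.png

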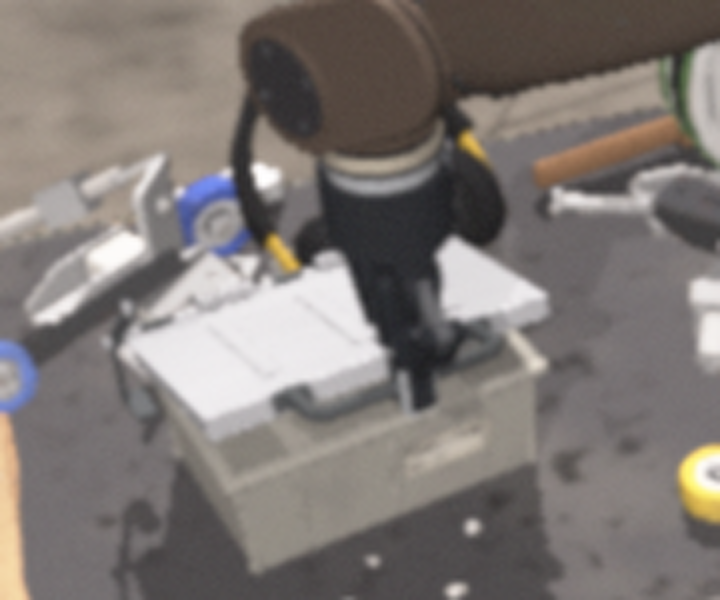

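The scene view shows the pads holding the bar near (415,390), with the cover part raised to about 0.27 rad. Both depth fits agree with the arm's kinematics.

```bash
python3 -m crank '[[[0,1,-4],0,255],[[0,3,-8],0,255],[[0,5,-17],0,255],[[0,9,-25],0,255],[[0,12,-32],0,255],[[0,16,-40],0,255],[[0,20,-48],0,255],[[0,24,-55],0,255],[[0,29,-63],0,255],[[0,29,-63],0,255]]' 25
python3 -c "
from h import *
theta('scene','s6'); theta('top','t6')"
```

```text
time: 14.7
eef_pos: [0.4967, 0.2523, 0.1969]
tcp_rot: [0.712, 0.703, -0.001, -0.0]
contact_force: [-5.9, 1.2, 3.7]
opening: 0.104
finger_force: 24.6
scene 497 419 theta 0.508 z@hinge 0.1007 x 0.5185566911906225 0.6631643383336954
top 3315 1805 theta 0.581 z@hinge 0.0951 x 0.5323281635377838 0.6649745082605312
```

```bash
python3 -m crank '[[[0,0,-4],0,255],[[0,4,-8],0,255],[[0,9,-15],0,255],[[0,14,-22],0,255],[[0,20,-28],0,255],[[0,26,-34],0,255],[[0,32,-40],0,255],[[0,39,-46],0,255],[[0,39,-46],0,255],[[0,39,-46],0,255]]' 25
python3 - <<'E'
from h import *
theta('scene','s7'); theta('top','t7')
c=load('s7'); cv2.imwrite('pics/s7c.png',cv2.resize(c['frame'][180:330,110:290],None,fx=4,fy=4,interpolation=cv2.INTER_CUBIC))
E
```

```text
time: 15.8
eef_pos: [0.5364, 0.2519, 0.2429]
tcp_rot: [0.712, 0.703, 0.001, 0.0]
contact_force: [-4.0, 2.9, 4.9]
opening: 0.101
finger_force: 24.9
scene 630 533 theta 0.89 z@hinge 0.0732 x 0.5221009839794524 0.6648545904955285
top 2120 1185 theta 0.868 z@hinge 0.0956 x 0.5656638129317051 0.6648012329893458
```

View pics/s7c.png

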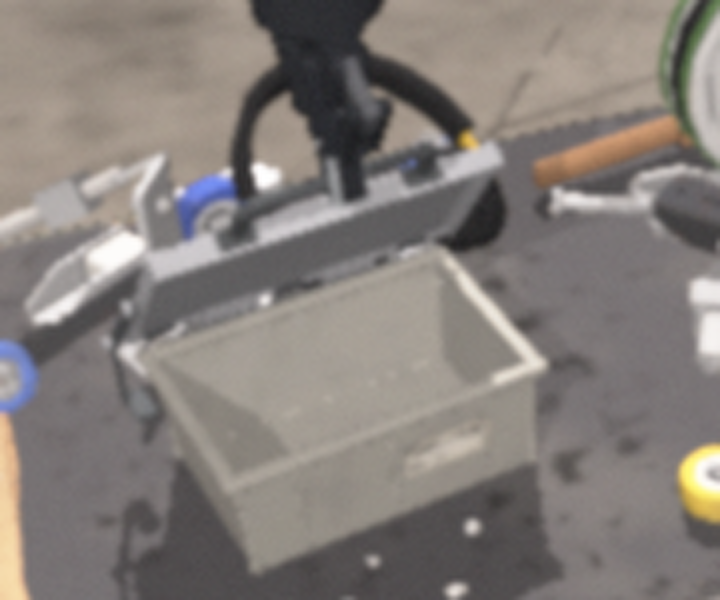

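The cover is now held past balance, at 0.87–0.89 rad, with the pads on the bar near (345,190). I'll go slightly further and then ease it back down.

```bash
python3 -m crank '[[[0,4,-4],0,255],[[0,7,-6],0,255],[[0,7,-6],0,255],[[0,4,-3],0,255],[[0,0,0],0,255],[[0,-4,4],0,255],[[0,-8,8],0,255],[[0,-12,12],0,255],[[0,-15,15],0,255],[[0,-15,15],0,255]]' 25
python3 -m crank '[[[0,-2,2],0,255],[[0,-5,4],0,255],[[0,-5,4],0,255],[[0,-5,4],0,255],[[0,-5,4],0,255]]' 25
python3 - <<'E'
from h import *
from plant import get_state
theta('scene','s8'); theta('top','t8')
p=get_state()['eef_pos'];print(p,np.arctan2(p[2]+.019-.092,.677-p[0])+.009)
c=load('s8'); a=cv2.resize(c['frame'][195:300,110:270],None,fx=5,fy=5,interpolation=cv2.INTER_CUBIC); cv2.imwrite('pics/s8c.png',a)
E
```

```text
time: 16.9
eef_pos: [0.5202, 0.252, 0.2274]
tcp_rot: [0.711, 0.703, -0.0, -0.0]
contact_force: [-8.4, 1.6, 7.3]
opening: 0.108
finger_force: 25.3
time: 17.4
eef_pos: [0.5162, 0.2521, 0.2229]
tcp_rot: [0.712, 0.703, 0.0, 0.0]
contact_force: [-5.0, 1.5, 5.6]
opening: 0.103
finger_force: 25.1
scene 493 125 theta 0.677 z@hinge 0.0906 x 0.5351891291965938 0.6519711691639354
top 2615 1411 theta 0.738 z@hinge 0.0948 x 0.5524205674780034 0.6649597227258257
[0.51620759 0.25208315 0.22294025] 0.7594879415047051
```

View pics/s8c.png

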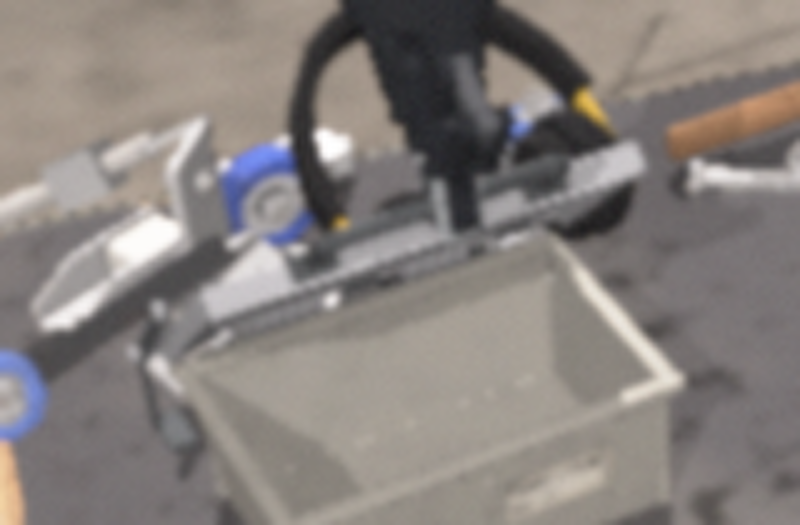

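The cover is held at about 0.74–0.76 rad, just below balance, with the pads on the bar near (450,205). Handing in.

```bash
python3 -c "
from plant import ctrl
print(ctrl.sign_off())"
```

```text
the job is handed in; nothing more can be done
None
```

The job is handed in at about 17.5 s: the white block lies released beside its mate in the tray's right bay, and the cover was raised to at least 0.87 rad, then eased back and held by its handle at about 0.75 rad, just below the 0.80 balance point.

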